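# Cross-stack narra slats in the drying jig and cap the stack

### The arm

A 6-joint arm with a two-finger parallel gripper is mounted at the origin on the work surface. World frame = base frame: x ahead of the robot, y to its left, z up, the work surface at z = 0. Lengths are in mm, angles in rad, forces in N, time in s.
With the tool pointing down it reaches from about 275 to 1000 mm from the base axis. Payload 8.4 kg.
Tool frame: the origin (TCP) lies midway between the tips of the shut fingers; the grasp point (between the pads) lies 19 mm behind it; z points along the fingers, y is the line along which they close (so a half turn about z gives the same grasp; the last joint's range is limited). The gripper opens to 85 mm and grips with 20 to 120 N. Pads are 22 mm wide; open, the fingers measure 114 mm over their backs; the gripper's body (76 mm by 85 mm) begins 54 mm behind the grasp point. The pads swing forward as they close: fully open they stand 13 mm farther back than shut.
Start: joints at [-1.27, 0.353, 1.633, -0, 1.155, -0.002], TCP at [186.37, -596.569, 208.581] pointing down, gripper open.
Joint ranges: [-2.63, 2.63], [-0.92, 2.1], [0.06, 2.66], [-1.3, 4.44], [0, 2.69], [-3.02, 3.02]. Speed limits (rad/s): [2.22, 2.22, 2.79, 3.14, 3.14, 3.14].

### API

Orientations are given as [roll, pitch, yaw] about the fixed x, y, z axes, in that order (R = Rz(yaw) Ry(pitch) Rx(roll)).
In Python, from rig import r, cams gives the robot as it stands. The module is installed in compiled form; this text tells all that it offers.
- The arm moves only by the tool send_rows, never from a script. Its argument "targets" is one flat list of numbers, 7 for each row, row after row: the shift along the tool's x, y, z in m, then the turn, a rotation vector about the tool's x, y, z in rad, then the opening, from -1 (shut) to 1 (fully open). In form: [tx, ty, tz, wx, wy, wz, fingers, tx, ty, tz, wx, wy, wz, fingers, ...]. A call has 1 to 12 rows; each row is the pose to reach, as a shift and turn from the pose commanded when the call began, along the tool's axes at that moment; what a row does not reach only later rows make up. A row lasts 1/12 s, in which the tool goes at most 41.7 mm and 7.16 degrees, less where a joint would pass 70% of its speed; a pose out of reach is approached as far as the arm can. A call with a gripper value outside its range is refused whole. The fingers move at their own pace and stop on an object; "grip_force" is the grip in N (left out, the last holds). Time passes only in rows, so rows that repeat a pose let the fingers close. It gives the time, the measured TCP pose, the force, the opening and the grip force at its end, in the units of the state.
- r.sense(): the state, without advancing time (a new reading comes with each control period).
- cams.grab_frame(name): name is "scene" or "top" or "wrist"; returns a dict with "color" (384x512x3 uint8, blue, green, red), "fx", "fy", "cx", "cy" (pixels), "xyz" and "attitude" of the camera in the world. Camera axes: x right, y down, z forward; pixel columns grow to the right and rows downward; lengths in mm; the calibration is good to about 2 mm. A picture is of the moment at which its call begins. There is no depth.
- r.sign_off(): hands the job in; it is judged then, once.
The state is a dict: "clock": time; "qpos": joint angles; "qvel": joint speeds; "joint_efforts": joint torques, N m; "eef_pos": TCP position; "tcp_rot": TCP orientation; "contact_force": force on the tool from outside, world axes, zero at the start; "wrist_torque": the same for the moment, N m; "opening": opening from 0.0 (shut) to 1.0 (fully open); "grasp_force": force on a finger pad.
Only numpy, scipy, OpenCV 4.12 (cv2) and the standard library are available. Lean on these libraries where they do the work, as an engineer would, in place of code of your own. Each camera call takes 0.05 s, during which the arm holds its last target. There are 200 camera calls.

### The job

Carry on the drying stack in the plywood jig: lay the two loose slats flat across the pair already there, square to them, one on each side of the jig's middle with about a slat's width of gap between them and their ends sticking out evenly. Then lower the drilled cap board over the two steel pins, crosswise to those slats, until it rests flush on both of them. Set each piece down rather than dropping it, keep the lower pair where it is, and leave everything else on the bench alone.

Things in the scene. Friction and masses are not known exactly. Their poses are not given: they have to be found in the camera images.
- jig: plywood jig board fixed to the bench, 190 (x) x 220 (y) x 18 mm high, origin at the centre of its underside. Two upright steel pins, 10 mm diameter with tapered tips, stand on its y axis at y = +86 and -86 mm; their tips are 92 mm above the jig's underside. The lower pair of slats lies on it along y; the next layer goes along x and the cap board along y
- seat_a (a point): point fixed to the jig at the height of the lower slats' top face (40 mm above the jig's underside), 32 mm to +y of the jig's middle: a good place for the centre of the underside of one loose slat (either one)
- seat_b (a point): the same on the other side, 32 mm to -y of the jig's middle
- cap_seat (a point): where the centre of the cap board's underside comes to rest: over the jig's middle, 62 mm above the jig's underside
- pin_a (a point): centre of the tip of the pin at the jig's +y
- pin_b (a point): centre of the tip of the pin at the jig's -y
- lower_a: narra slat like the others, 160 x 30 x 22 mm (own x long, y wide, z up when flat); origin at the centre of its underside. Lies on the jig along the jig's y, 45 mm to +x of its middle
- lower_b: narra slat like the others, 160 x 30 x 22 mm (own x long, y wide, z up when flat); origin at the centre of its underside. Lies on the jig along the jig's y, 45 mm to -x of its middle
- slat_a: loose narra slat like the others, 160 x 30 x 22 mm (own x long, y wide, z up when flat); origin at the centre of its underside. Lies flat on the bench beside the jig
- slat_b: loose narra slat like the others, 160 x 30 x 22 mm (own x long, y wide, z up when flat); origin at the centre of its underside. Lies flat on the bench beside the jig
- cap: loose plywood cap board, 80 (own x) x 200 (own y) x 12 mm thick, with two 14 mm through holes on its y axis at y = +86 and -86 mm; on top along the middle runs a narra grip batten 24 mm wide (x), 100 mm long (y), 34 mm high, its top 46 mm above the board's underside. Origin at the centre of the underside; a half turn makes no difference. Lies flat on the bench, batten up
- offcut: bystander: short narra offcut lying flat, 70 x 45 x 20 mm, much shorter than the slats; origin at the centre of its underside
- pipe: bystander: short steel pipe standing on end, 48 mm diameter, 75 mm high; origin at the centre of its underside
- glue: bystander: glue bottle standing upright, 60 mm diameter, 150 mm high; origin at the centre of its underside
- hammer: bystander: hammer lying flat on the bench at the right; origin at its underside
Not all that is in view belongs to the job. What is shaped like the slat_b but white is not meant. Leave any red look-alike of the slat_a alone.

How it is judged (in metres and radians):
On the way:
1. both loose slats lie flat across the lower pair, one on each side of the jig's middle, let go and at rest, before the cap board goes on (x of slat_a in the frame of jig between -0.02 and 0.02 m and z of slat_a in the frame of jig between 0.036 and 0.044 m and angle between the x axis of each of slat_a, slat_b and the x axis of jig, either way round below 0.14 rad and angle between each of slat_a, slat_b's own z axis and vertical below 0.06 rad and linear speed of each of slat_a, slat_b below 0.03 m/s and x of slat_b in the frame of jig between -0.02 and 0.02 m and z of slat_b in the frame of jig between 0.036 and 0.044 m and ((y of slat_a in the frame of jig between 0.019 and 0.049 m and y of slat_b in the frame of jig between -0.049 and -0.019 m) or (y of slat_a in the frame of jig between -0.049 and -0.019 m and y of slat_b in the frame of jig between 0.019 and 0.049 m)) and contact force between each of slat_a, slat_b and the fingers below 0.05 N and x of lower_a in the frame of jig between 0.033 and 0.057 m and y of lower_a in the frame of jig between -0.015 and 0.015 m and z of lower_a in the frame of jig between 0.014 and 0.022 m and angle between the x axis of each of lower_a, lower_b and the y axis of jig, either way round below 0.14 rad and x of lower_b in the frame of jig between -0.057 and -0.033 m and y of lower_b in the frame of jig between -0.015 and 0.015 m and z of lower_b in the frame of jig between 0.014 and 0.022 m and not (x of cap in the frame of jig between -0.005 and 0.005 m and y of cap in the frame of jig between -0.005 and 0.005 m and z of cap in the frame of jig between 0.059 and 0.065 m and angle between cap's own z axis and vertical below 0.04 rad and angle between the y axis of cap and the y axis of jig, either way round below 0.06 rad and linear speed of cap below 0.03 m/s)), for 0.2 s.
At the end, for the whole second after the job is handed in: At rest: lower pair within 12-15 mm, 8 deg of its place; loose slats flat across it, one each side, centres 19-49 mm off the jig's x axis, within 20 mm along x, 8 deg; cap over the pins, centred to 5 mm, underside 62 mm +-3 above the jig's underside, tilt under 0.04 rad (x of slat_a in the frame of jig between -0.02 and 0.02 m and z of slat_a in the frame of jig between 0.036 and 0.044 m and angle between the x axis of each of slat_a, slat_b and the x axis of jig, either way round below 0.14 rad and angle between each of slat_a, slat_b's own z axis and vertical below 0.06 rad and linear speed of each of slat_a, slat_b, cap below 0.03 m/s and x of slat_b in the frame of jig between -0.02 and 0.02 m and z of slat_b in the frame of jig between 0.036 and 0.044 m and ((y of slat_a in the frame of jig between 0.019 and 0.049 m and y of slat_b in the frame of jig between -0.049 and -0.019 m) or (y of slat_a in the frame of jig between -0.049 and -0.019 m and y of slat_b in the frame of jig between 0.019 and 0.049 m)) and x of lower_a in the frame of jig between 0.033 and 0.057 m and y of lower_a in the frame of jig between -0.015 and 0.015 m and z of lower_a in the frame of jig between 0.014 and 0.022 m and angle between the x axis of each of lower_a, lower_b and the y axis of jig, either way round below 0.14 rad and x of lower_b in the frame of jig between -0.057 and -0.033 m and y of lower_b in the frame of jig between -0.015 and 0.015 m and z of lower_b in the frame of jig between 0.014 and 0.022 m and x of cap in the frame of jig between -0.005 and 0.005 m and y of cap in the frame of jig between -0.005 and 0.005 m and z of cap in the frame of jig between 0.059 and 0.065 m and angle between cap's own z axis and vertical below 0.04 rad and angle between the y axis of cap and the y axis of jig, either way round below 0.06 rad); the robot touches nothing.
It fails at once if a slat or the cap board is dropped or slammed onto the stack (over 0.5 m/s within about 20 mm of its seat) ((horizontal distance between slat_a and jig below 0.11 m and z of slat_a in the frame of jig below 0.06 m and linear speed of slat_a above 0.5 m/s) or (horizontal distance between slat_b and jig below 0.11 m and z of slat_b in the frame of jig below 0.06 m and linear speed of slat_b above 0.5 m/s) or (horizontal distance between cap and jig below 0.11 m and z of cap in the frame of jig below 0.08 m and linear speed of cap above 0.5 m/s)).
It fails at once if the offcut, pipe, glue bottle or hammer is moved by more than 30 mm (distance of any of offcut, pipe, glue, hammer from where it was at the start of the episode above 0.03 m).
It also fails if it takes over 70 s, if anything falls off the work surface, if the arm or the gripper's body presses on something with over 40 N, if the wrist force passes 120 N, or if a joint passes its speed limit or range.

## Working session

There is one attempt and no reset: what is moved stays moved. The work goes in short steps, Python scripts to look and compute and a tool call to move; the robot and the scene stay as the last step left them, time stands still between calls to the robot, and variables do not carry over. Pictures are saved under pics/ and viewed, at most 13 in all, crops included, and the job is handed in when it is done.

Besides the shell and the picture viewer there is one more tool, called after "Call:" as name(argument=value, ...), one argument or row to a line, values as JSON. send_rows: Moves the arm, as the interface text tells. Its arguments: {"type":"object","properties":{"targets":{"type":"array"},"grip_force":{"type":"number"}},"required":["targets"]}

```bash
mkdir -p pics; python3 - <<'E'
from rig import r,cams
import cv2,json,numpy as np
for n in ["scene","top"]:
    f=cams.grab_frame(n); cv2.imwrite(f"pics/{n}0.png",f["color"])
    print(n,{k:(np.round(v,4).tolist() if not isinstance(v,(int,float)) else v) for k,v in f.items() if k!="color"})
    if n=="top":pass
print(r.sense())
E
```

```text
scene {'fx': 357.58729069228445, 'fy': 357.58729069228445, 'cx': 259.2319111243092, 'cy': 194.20100897156007, 'xyz': [1128.1298, -539.3423, 873.1716], 'attitude': [-2.3928, -0.0121, 0.9566]}
top {'fx': 431.3900751042106, 'fy': 431.3900751042106, 'cx': 254.8723062169781, 'cy': 187.9625262215305, 'xyz': [432.3719, -132.7749, 1568.9836], 'attitude': [-3.0791, -0.0064, -1.5596]}
{'clock': 0.1, 'qpos': array([-1.27041615e+00,  3.53578468e-01,  1.63405646e+00, -2.45451190e-05,
        1.15520989e+00, -2.38732598e-03]), 'qvel': array([-0.00164884, -0.00055799, -0.00103899,  0.00202496,  0.00079923,
        0.00128395]), 'joint_efforts': array([ 3.17040235e-05, -6.06358910e+01, -3.42819500e+01, -1.27439266e-04,
        3.90587171e-03, -2.55047661e-05]), 'eef_pos': array([ 186.21628341, -596.1351333 ,  207.93845104]), 'tcp_rot': array([-3.14034043e+00,  1.94540056e-05,  3.02777442e-01]), 'contact_force': array([ 0.18945311, -0.24146759,  0.16676302]), 'wrist_torque': array([0.10010213, 0.02538403, 0.00610516]), 'grasp_force': 0.0, 'opening': 1.0001454625162705}
```

View pics/top0.png

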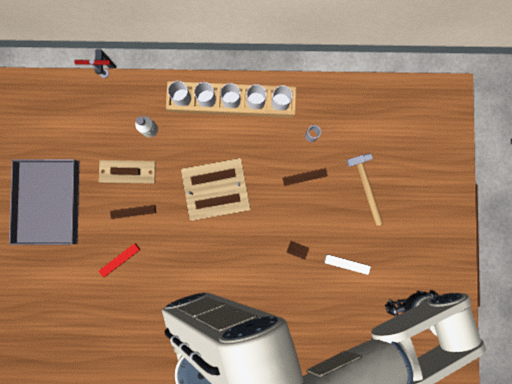

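View pics/scene0.png

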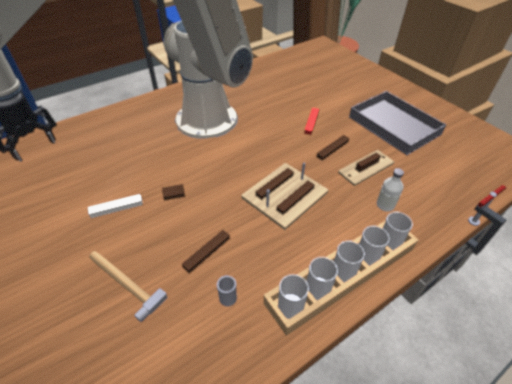

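The top view shows the jig at about (215,189), the loose slats at (305,177) and (133,212), and the cap at (126,171). The glue is at (146,126), the offcut at (298,250), and the pipe at (313,132). The red and white look-alikes are at (119,260) and (347,264). The scene view agrees: slats at (207,251) and (333,147), cap at (367,165).

```bash
cat > h.py <<'E'
import numpy as np,cv2
from rig import r,cams
from scipy.spatial.transform import Rotation as Ro
def rot(a): return Ro.from_euler('xyz',a).as_matrix()
def ray(f,p):
    d=np.array([(p[0]-f['cx'])/f['fx'],(p[1]-f['cy'])/f['fy'],1.])
    d=rot(f['attitude'])@d; return np.array(f['xyz'],float),d/np.linalg.norm(d)
def plane(f,p,z):
    o,d=ray(f,p); return o+d*(z-o[2])/d[2]
def tri(f1,p1,f2,p2):
    o,d=ray(f1,p1);q,e=ray(f2,p2)
    s=np.linalg.lstsq(np.c_[d,-e],q-o,rcond=None)[0]
    a,b=o+d*s[0],q+e*s[1]; return (a+b)/2,np.linalg.norm(a-b)
def proj(f,X):
    c=rot(f['attitude']).T@(np.asarray(X,float)-f['xyz']); return np.array([f['fx']*c[0]/c[2]+f['cx'],f['fy']*c[1]/c[2]+f['cy']])
def blobs(f,lo,hi,amin=60,amax=1e9):
    m=cv2.inRange(cv2.cvtColor(f['color'],cv2.COLOR_BGR2HSV),np.array(lo),np.array(hi))
    cs,_=cv2.findContours(m,cv2.RETR_EXTERNAL,cv2.CHAIN_APPROX_NONE)
    return [c for c in cs if amin<cv2.contourArea(c)<amax]
def rect_on_plane(f,c,z):
    P=np.array([plane(f,q,z)[:2] for q in c.reshape(-1,2)],np.float32)
    (x,y),(w,h),a=cv2.minAreaRect(P)
    if w<h: w,h,a=h,w,a+90
    a=(a+90)%180-90
    return np.round([x,y,w,h,a],1)
E
python3 - <<'E'
from h import *
fs={n:cams.grab_frame(n) for n in("scene","top")}
pts={'slatR':((207,251),(305,177)),'slatL':((333,147),(133,212)),'cap':((367,165),(126,171)),'lowF':((296,197),(214,177)),'lowN':((275,183),(217,201))}
for k,(a,b) in pts.items(): print(k,*[np.round(v,1) for v in tri(fs['scene'],a,fs['top'],b)])
f=fs['top']
hs=cv2.cvtColor(f['color'],cv2.COLOR_BGR2HSV)
for k,p in dict(slat=(305,177),wood=(330,210),ply=(215,189),ply2=(103,171),bat=(126,171),off=(298,250)).items(): print(k,hs[p[1],p[0]])
for c in blobs(f,(0,0,0),(179,255,75),40,600):
    print('dark',np.round(c.reshape(-1,2).mean(0)),rect_on_plane(f,c,22))
for c in blobs(f,(12,50,150),(30,160,255),200,9000):
    print('ply',np.round(c.reshape(-1,2).mean(0)),rect_on_plane(f,c,15))
E
```

```text
slatR [ 573.1 -321.3    8.4] 4.4
slatL [439.1 296.8  12.7] 3.0
cap [585.6 323.9  17.9] 0.8
lowF [568.4   7.9  29.7] 6.7
lowN [480.8  -6.6  29. ] 0.7
slat [ 11 138  74]
wood [ 13 157 143]
ply [ 19  81 216]
ply2 [ 12 168 146]
bat [ 11 156  77]
off [  9 151  76]
dark [310. 378.] [-134.8 -345.4   56.1   34.1  -89.5]
dark [206. 365.] [-94.2  25.8 109.2  30.2  58.2]
dark [187. 350.] [-41.3  91.9  39.7  19.5  46.5]
dark [349. 355.] [ -59.5 -472.6  288.4   41.7  -66.6]
dark [298. 250.] [ 311.  -295.8   64.2   38.2   68.9]
dark [135. 212.] [441.1 292.6 158.9  25.3 -82.2]
dark [218. 201.] [480.4  -8.3 155.3  22.3 -78.7]
dark [219. 176.] [571.4  -4.4 126.1  24.1 -78. ]
dark [ 14. 202.] [471.6 716.8 289.5  22.1   0.8]
dark [ 75. 202.] [474.2 499.9 296.9  17.7   0.7]
dark [106.  60.] [992.  403.3  77.8  37.8  58.9]
ply [459. 378.] [-126.  -857.7  156.6   48.1  -89.5]
ply [424. 341.] [  -5.4 -747.8   95.6   71.   -63.6]
```

Call:
send_rows(
  targets=[0.448, -0.147, -0.092, 0, 0, -1.54, 1, 0.448, -0.147, -0.092, 0, 0, -1.54, 1, 0.448, -0.147, -0.092, 0, 0, -1.54, 1, 0.448, -0.147, -0.092, 0, 0, -1.54, 1, 0.448, -0.147, -0.092, 0, 0, -1.54, 1, 0.448, -0.147, -0.092, 0, 0, -1.54, 1, 0.448, -0.147, -0.092, 0, 0, -1.54, 1, 0.448, -0.147, -0.092, 0, 0, -1.54, 1, 0.448, -0.147, -0.092, 0, 0, -1.54, 1, 0.448, -0.147, -0.092, 0, 0, -1.54, 1, 0.448, -0.147, -0.092, 0, 0, -1.54, 1, 0.448, -0.147, -0.092, 0, 0, -1.54, 1],
)

```text
clock: 1.2
eef_pos: [573.5, -319.8, 301.4]
tcp_rot: [3.14, 0.0, 1.811]
contact_force: [0.0, -0.8, -0.2]
opening: 0.997
grasp_force: 0.0
```

```bash
cat >> h.py <<'E'
def tgt(x,y,z,yawdeg,s=None):
    """tool-frame shift (m) and rotvec from the present pose to a pointing-down pose"""
    s=s or r.sense(); R=rot(s['tcp_rot']); G=Ro.from_euler('xyz',[np.pi,0,np.radians(yawdeg)]).as_matrix()
    print('shift',np.round(R.T@(np.array([x,y,z])-s['eef_pos'])/1000,4),'turn',np.round(Ro.from_matrix(R.T@G).as_rotvec(),4))
def save(f,n): cv2.imwrite(f'pics/{n}.png',f['color'])
E
python3 - <<'E'
from h import *
s=r.sense();print(s['eef_pos'],s['tcp_rot'],s['qpos'],s['clock'])
f=cams.grab_frame('wrist');save(f,'w1')
print({k:v for k,v in f.items() if k!='color'})
R=rot(s['tcp_rot']);print('cam in tool',R.T@(f['xyz']-s['eef_pos']),R.T@rot(f['attitude']))
for c in blobs(f,(0,0,0),(179,255,95),300,60000): print(np.round(c.reshape(-1,2).mean(0)),rect_on_plane(f,c,22))
E
```

```text
[ 573.52945207 -319.79205312  301.42191565] [3.13964395e+00 1.00244329e-04 1.81098426e+00] [-5.11632941e-01  3.33798848e-01  1.45478661e+00  1.28853486e-03
  1.35151549e+00 -7.52100328e-01] 1.2
{'fx': 314.4193783327948, 'fy': 314.4193783327948, 'cx': 261.3999395061961, 'cy': 195.484710510661, 'xyz': array([ 554.14869203, -242.46584645,  467.89165737]), 'attitude': array([ 2.82463524e+00, -2.46797736e-03,  2.40576583e-01])}
cam in tool [ 7.97001327e+01 -1.05228488e-01 -1.66478253e+02] [[ 3.88399027e-04 -9.50219584e-01 -3.11580793e-01]
 [ 9.99999790e-01  2.07255167e-04  6.14482763e-04]
 [-5.19316827e-04 -3.11580966e-01  9.50219465e-01]]
[259. 340.] [ 636.5 -612.5  948.   266.7   13.6]
[ 49. 201.] [ 281.4 -473.2  158.4    7.5   75.7]
[466. 157.] [ 864.9 -257.2   74.8   17.2   -5.7]
[260. 149.] [ 573.7 -321.6  156.6   27.8  -76.8]
[495.  85.] [ 855.1 -158.5   54.    29.1   13.8]
[77. 88.] [ 314.5 -296.8   72.1   50.5   69.8]
```

View pics/w1.png

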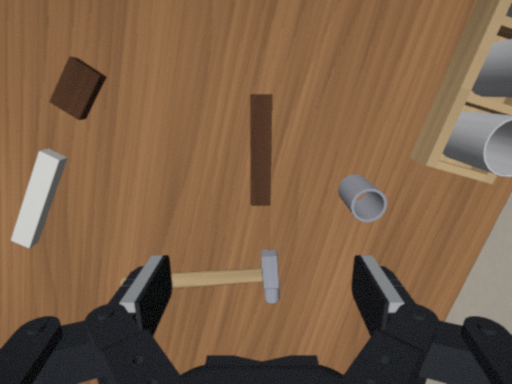

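The slat is at (260,149) in the wrist view, clear of the pipe at (362,198). Next I'll go lower, where a second view can check its height.

Call:
send_rows(
  targets=[-0.002, 0, 0.15, 0, 0, 0.01, 1, -0.002, 0, 0.15, 0, 0, 0.01, 1, -0.002, 0, 0.15, 0, 0, 0.01, 1, -0.002, 0, 0.15, 0, 0, 0.01, 1, -0.002, 0, 0.15, 0, 0, 0.01, 1, -0.002, 0, 0.15, 0, 0, 0.01, 1],
)

```text
clock: 1.75
eef_pos: [569.7, -324.4, 149.6]
tcp_rot: [-3.139, -0.002, 1.792]
contact_force: [-0.6, 0.0, 1.1]
opening: 1.001
grasp_force: 0.0
```

```bash
cat >> h.py <<'E'
import pickle
def dark(f,near=None,vmax=95,z=22,amin=300):
    """dark blob nearest the world point `near`: contour, min-area rect in the image, rect on plane"""
    cs=blobs(f,(0,0,0),(179,255,vmax),amin,60000)
    p=proj(f,(*near[:2],z)); c=min(cs,key=lambda c:np.linalg.norm(np.array(cv2.minAreaRect(c)[0])-p))
    return c,rect_on_plane(f,c,z)
E
python3 - <<'E'
from h import *
s=r.sense();print(s['eef_pos'],s['tcp_rot'],s['clock'])
f=cams.grab_frame('wrist');save(f,'w2')
c,q=dark(f,(573,-321));print(q)
# same at 3 heights; size vs. height = height check
for z in(0,11,22,33): print(z,rect_on_plane(f,c,z))
im1=cv2.imread('pics/w1.png')
f1=dict(f,color=im1,xyz=np.array([554.14869203,-242.46584645,467.89165737]),attitude=np.array([2.82463524,-2.46797736e-03,.240576583]))
c1,q1=dark(f1,(573,-321))
def ends(c):
    p=c.reshape(-1,2); b=cv2.boxPoints(cv2.minAreaRect(c)); b=b[np.argsort(b[:,1])]
    return b[:2].mean(0),b[2:].mean(0)
for a,b in zip(ends(c),ends(c1)): print('end',*tri(f,a,f1,b))
tgt(573.7,-321.6,2,103.2)
E
```

```text
[ 569.7131377  -324.38325532  149.62012785] [-3.13933516e+00 -1.99602905e-03  1.79221619e+00] 1.75
[ 573.3 -322.1  158.    28.8  -76.6]
0 [ 574.8 -327.7  169.8   30.9  -76.6]
11 [ 574.1 -324.9  163.9   29.9  -76.6]
22 [ 573.3 -322.1  158.    28.8  -76.6]
33 [ 572.5 -319.3  152.1   27.7  -76.6]
end [ 555.2344451  -245.52317092   21.58797671] 0.5873221421229363
end [ 590.82955317 -395.8176736    27.80033334] 2.8105134447077167
shift [0.0029 0.0033 0.1497] turn [ 0.0006  0.0005 -0.0089]
```

Call:
send_rows(
  targets=[0.003, 0.0035, 0.1, 0, 0, -0.01, 1, 0.003, 0.0035, 0.1, 0, 0, -0.01, 1, 0.003, 0.0035, 0.125, 0, 0, -0.01, 1, 0.003, 0.0035, 0.14, 0, 0, -0.01, 1, 0.003, 0.0035, 0.146, 0, 0, -0.01, 1, 0.003, 0.0035, 0.146, 0, 0, -0.01, 1, 0.003, 0.0035, 0.146, 0, 0, -0.01, -1, 0.003, 0.0035, 0.146, 0, 0, -0.01, -1, 0.003, 0.0035, 0.146, 0, 0, -0.01, -1, 0.003, 0.0035, 0.146, 0, 0, -0.01, -1, 0.003, 0.0035, 0.146, 0, 0, -0.01, -1, 0.003, 0.0035, 0.146, 0, 0, -0.01, -1],
  grip_force=60,
)

```text
clock: 2.8
eef_pos: [573.7, -321.1, 5.2]
tcp_rot: [3.141, 0.001, 1.803]
contact_force: [-0.8, 0.6, -0.7]
opening: 0.142
grasp_force: 0.0
```

```bash
python3 - <<'E'
from h import *
s=r.sense();print(s['eef_pos'],s['opening'],s['grasp_force'])
f=cams.grab_frame('wrist');save(f,'w3')
print(r.sense()['opening'])
E
```

```text
[ 573.65696475 -321.08574379    5.23306062] 0.14243855008061554 0.0
0.054821731968437835
```

View pics/w3.png

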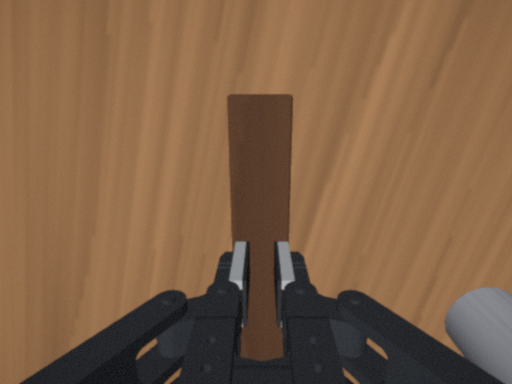

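The picture shows the fingers closed above the slat: it stays visible between the pads at (245–278, 241), which are much narrower than its 62 px width. So the tips are about 25–30 mm behind the stated TCP. I'll open and feel downward while watching the force.

Call:
send_rows(
  targets=[0, 0, 0, 0, 0, 0, 1, 0, 0, 0, 0, 0, 0, 1, 0, 0, 0, 0, 0, 0, 1, 0, 0, 0, 0, 0, 0, 1, 0, 0, 0, 0, 0, 0, 1, 0, 0, 0, 0, 0, 0, 1, 0, 0, 0, 0, 0, 0, 1, 0, 0, 0.004, 0, 0, 0, 1, 0, 0, 0.007, 0, 0, 0, 1, 0, 0, 0.01, 0, 0, 0, 1, 0, 0, 0.01, 0, 0, 0, 1],
)

```text
clock: 3.77
eef_pos: [572.8, -320.6, -6.4]
tcp_rot: [-3.141, -0.001, 1.803]
contact_force: [-0.5, 0.3, -0.6]
opening: 0.999
grasp_force: 0.0
```

```bash
python3 - <<'E'
from h import *
s=r.sense();print(s['eef_pos'],s['opening'],s['contact_force'],s['qpos'])
f=cams.grab_frame('wrist');save(f,'w4')
fs=cams.grab_frame('scene');save(fs,'s4')
p=proj(fs,(573,-321,20)).astype(int);print(p)
a=cv2.resize(fs['color'][p[1]-80:p[1]+40,p[0]-80:p[0]+80],None,fx=2.5,fy=2.5)
b=cv2.resize(f['color'],(400,300)); cv2.imwrite('pics/m4.png',np.hstack([a,b]))
E
```

```text
[ 572.83165361 -320.62075781   -6.36025741] 0.9994304689218075 [-0.47298883  0.30193725 -0.55119443] [-5.12548574e-01  6.50400018e-01  1.69352441e+00 -1.37561922e-05
  7.98936882e-01 -7.44524279e-01]
[205 248]
```

View pics/m4.png

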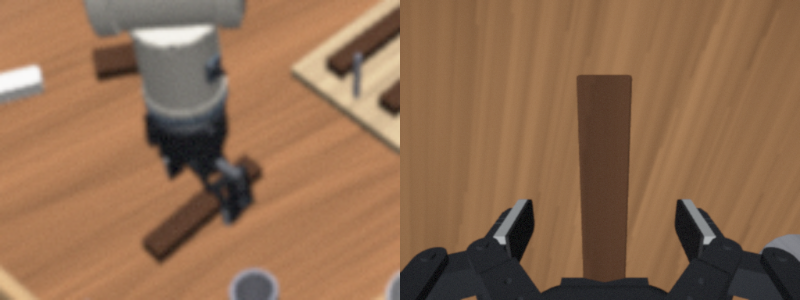

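No contact even with the TCP reading −6 mm, and the pads are still level with or above the slat top. I'll go 18 mm lower and close.

Call:
send_rows(
  targets=[0, 0, 0.006, 0, 0, 0, 1, 0, 0, 0.012, 0, 0, 0, 1, 0, 0, 0.018, 0, 0, 0, 1, 0, 0, 0.018, 0, 0, 0, -1, 0, 0, 0.018, 0, 0, 0, -1, 0, 0, 0.018, 0, 0, 0, -1, 0, 0, 0.018, 0, 0, 0, -1, 0, 0, 0.018, 0, 0, 0, -1, 0, 0, 0.018, 0, 0, 0, -1, 0, 0, 0.018, 0, 0, 0, -1, 0, 0, 0.018, 0, 0, 0, -1, 0, 0, 0.018, 0, 0, 0, -1],
)

```text
clock: 4.87
eef_pos: [573.9, -321.2, -22.8]
tcp_rot: [3.141, 0.001, 1.803]
contact_force: [0.1, -0.3, 5.2]
opening: 0.339
grasp_force: 63.1
```

Slat gripped: opening 0.339 is 29 mm, with 63 N on the pads. Lifting it and moving to view the jig.

Call:
send_rows(
  targets=[0, 0, -0.04, 0, 0, 0, -1, 0, 0, -0.08, 0, 0, 0, -1, 0, 0, -0.12, 0, 0, 0, -1, 0.331, -0.07, -0.25, 0, 0, 1.63, -1, 0.331, -0.07, -0.25, 0, 0, 1.63, -1, 0.331, -0.07, -0.25, 0, 0, 1.63, -1, 0.331, -0.07, -0.25, 0, 0, 1.63, -1, 0.331, -0.07, -0.25, 0, 0, 1.63, -1, 0.331, -0.07, -0.25, 0, 0, 1.63, -1, 0.331, -0.07, -0.25, 0, 0, 1.63, -1, 0.331, -0.07, -0.25, 0, 0, 1.63, -1, 0.331, -0.07, -0.25, 0, 0, 1.63, -1],
)

```text
clock: 5.87
eef_pos: [427.9, -13.9, 226.9]
tcp_rot: [-3.141, -0.0, 0.69]
contact_force: [0.4, -0.2, 0.1]
opening: 0.336
grasp_force: 59.6
```

```bash
python3 - <<'E'
from h import *
s=r.sense();print(s['eef_pos'],s['tcp_rot'])
tgt(430,-15,227,10,s)
E
```

```text
[427.86030923 -13.85073842 226.90367438] [-3.14121404e+00 -7.78504068e-05  6.89753899e-01]
shift [ 0.0009  0.0022 -0.0001] turn [-4.000e-04  0.000e+00  5.152e-01]
```

Call:
send_rows(
  targets=[0, 0, 0, 0, 0, 0.515, -1, 0, 0, 0, 0, 0, 0.515, -1, 0, 0, 0, 0, 0, 0.515, -1, 0, 0, 0, 0, 0, 0.515, -1, 0, 0, 0, 0, 0, 0.515, -1, 0, 0, 0, 0, 0, 0.515, -1],
)

```text
clock: 6.37
eef_pos: [429.2, -15.5, 226.1]
tcp_rot: [-3.141, 0.0, 0.183]
contact_force: [0.6, -0.1, -1.1]
opening: 0.339
grasp_force: 59.6
```

```bash
python3 - <<'E'
from h import *
s=r.sense();print(s['eef_pos'],s['tcp_rot'])
f=cams.grab_frame('wrist');save(f,'w5');pickle.dump(f,open('w5.pkl','wb'))
print(f['xyz'])
for lo,hi in(((12,30,150),(32,125,255)),):
  for c in blobs(f,lo,hi,800,150000): print(np.round(cv2.minAreaRect(c)[0]),cv2.contourArea(c),rect_on_plane(f,c,18))
for c in blobs(f,(0,0,0),(179,255,95),300,60000): print('dark',np.round(cv2.minAreaRect(c)[0]),rect_on_plane(f,c,40))
E
```

```text
[429.21673765 -15.52754491 226.12266761] [-3.14147091e+00  4.01091231e-04  1.82997216e-01]
[508.0809448   -1.44263943 392.53509056]
[404. 282.] 4609.0 [ 296.3 -250.1  358.3   96.4   77.2]
[255. 160.] 89030.0 [423.8  27.1 692.7 389.5 -68.9]
dark [444. 280.] [ 324.1 -275.7   77.1   42.9   69.8]
dark [262. 239.] [307.2 -38.1 723.7 402.7 -79.4]
dark [ 37. 105.] [450.  236.2  81.5  27.8 -82. ]
dark [263.  29.] [567.2   8.1 157.5  30.8 -78.1]
```

View pics/w5.png

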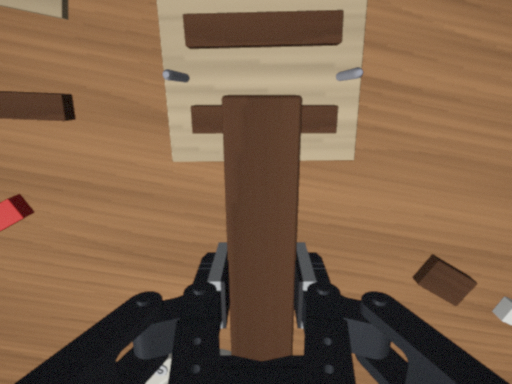

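The jig fills the top of the picture. The pin tips are near (168,74) and (360,72), the far lower slat is at (263,29), and the held slat runs straight down the middle.

```bash
cat >> h.py <<'E'
def jig(f,zt=92,S=115):
    hs=cv2.cvtColor(f['color'],cv2.COLOR_BGR2HSV); out=[]
    m=cv2.inRange(hs,np.array((0,0,60)),np.array((179,45,200))) ; m|=cv2.inRange(hs,np.array((90,15,60)),np.array((140,120,220)))
    n,l,st,ce=cv2.connectedComponentsWithStats(m)
    return [(st[i].tolist(),np.argwhere(l==i)[:,::-1]) for i in range(1,n) if 40<st[i][4]<900]
E
python3 - <<'E'
from h import *
f=pickle.load(open('w5.pkl','rb'))
hs=cv2.cvtColor(f['color'],cv2.COLOR_BGR2HSV)
for p in((176,76),(170,74),(350,74),(300,80),(210,60),(400,100),(256,60)): print(p,hs[p[1],p[0]])
for st,P in jig(f):
    if st[1]<130:
        (c,wh,a)=cv2.minAreaRect(P.astype(np.float32)); b=cv2.boxPoints((c,wh,a))
        print(st,b.round().tolist())
        print(P[P[:,0].argmin()],P[P[:,0].argmax()])
a=plane(f,(165,74.5),92);b=plane(f,(361,72.5),92);print('tips',a,b,np.linalg.norm(a-b),np.degrees(np.arctan2(*(a-b)[1::-1])),(a+b)/2)
a=plane(f,(187,78),18);b=plane(f,(339,77),18);print('bases',a,b,np.linalg.norm(a-b),(a+b)/2)
# ply edges at z=18: corners by eye
for p in((173,161),(354,159)): print(plane(f,p,18))
E
```

```text
(176, 76) [111  28  64]
(170, 74) [120  12  83]
(350, 74) [116  13 137]
(300, 80) [ 19  64 194]
(210, 60) [ 19  63 179]
(400, 100) [ 14 127 147]
(256, 60) [ 19  63 178]
[336, 67, 27, 14, 262] [[334.0, 73.0], [361.0, 66.0], [364.0, 76.0], [337.0, 83.0]]
[336  74] [362  70]
[163, 69, 26, 13, 240] [[161.0, 78.0], [164.0, 68.0], [189.0, 74.0], [187.0, 85.0]]
[163  71] [188  76]
tips [507.06828851  86.18506255  92.        ] [540.58979282 -85.47915252  92.        ] 174.90652927922582 101.04931493966369 [5.23829041e+02 3.52955016e-01 9.20000000e+01]
bases [507.64386309  83.27355487  18.        ] [539.60244654 -83.355382    18.        ] 169.66600619913171 [ 5.23623155e+02 -4.09135685e-02  1.80000000e+01]
[410.67180663  89.60829324  18.        ]
[ 453.01776124 -125.09785224   18.        ]
```

Jig centre is (524, 0.4) with yaw 11.0°. Pin spacing, lower slat and jig corners agree within 2 mm. Moving the slat over seat_b.

Call:
send_rows(
  targets=[0.04, 0.014, 0, 0, 0, -0.009, -1, 0.08, 0.028, 0, 0, 0, -0.009, -1, 0.0965, 0.0335, 0.02, 0, 0, -0.009, -1, 0.0965, 0.0335, 0.055, 0, 0, -0.009, -1, 0.0965, 0.0335, 0.09, 0, 0, -0.009, -1, 0.0965, 0.0335, 0.125, 0, 0, -0.009, -1, 0.0965, 0.0335, 0.146, 0, 0, -0.009, -1, 0.0965, 0.0335, 0.146, 0, 0, -0.009, -1],
)

```text
clock: 7.08
eef_pos: [526.8, -31.1, 75.8]
tcp_rot: [-3.14, 0.008, 0.193]
contact_force: [-2.0, 0.0, -1.3]
opening: 0.338
grasp_force: 59.6
```

```bash
python3 - <<'E'
from h import *
f=cams.grab_frame('wrist');s=r.sense();print(s['eef_pos'],s['tcp_rot'],s['contact_force'])
tgt(530.1,-31,19.5,11,s)
save(f,'w6');pickle.dump(f,open('w6.pkl','wb'))
f5=pickle.load(open('w5.pkl','rb'))
for X in((507,85,92),(540.4,-84,92)): print(proj(f,X))
for st,P in jig(f): print(st,P[P[:,0].argmin()],P[P[:,0].argmax()])
for c in blobs(f,(0,0,0),(179,255,95),300,60000): print('dark',np.round(cv2.minAreaRect(c)[0]),rect_on_plane(f,c,40))
E
```

```text
[528.48839822 -31.19552126  78.25804084] [-3.14027511  0.00506167  0.19191602] [ 0.81798994  0.0686448  -0.26749432]
shift [0.0019 0.0002 0.0587] turn [-0.0013  0.0051 -0.0001]
[ 39.0860244  245.50437613]
[363.40969831 245.2579071 ]
[207, 242, 20, 87, 688] [207 281] [226 243]
[296, 242, 21, 87, 674] [296 245] [316 281]
[133, 334, 13, 25, 192] [133 342] [145 344]
dark [349. 219.] [534.8 -92.1  44.4   6.2  49.3]
dark [ 74. 220.] [497.3  97.   64.4  12.  -43.6]
```

Call:
send_rows(
  targets=[0.001, 0, 0.01, 0, 0, 0, -1, 0.001, 0, 0.022, 0, 0, 0, -1, 0.001, 0, 0.034, 0, 0, 0, -1, 0.001, 0, 0.044, 0, 0, 0, -1, 0.001, 0, 0.05, 0, 0, 0, -1, 0.001, 0, 0.054, 0, 0, 0, -1, 0.001, 0, 0.058, 0, 0, 0, -1, 0.001, 0, 0.058, 0, 0, 0, -1, 0.001, 0, 0.058, 0, 0, 0, -1],
)

```text
clock: 7.88
eef_pos: [531.6, -31.0, 22.5]
tcp_rot: [3.142, -0.0, 0.19]
contact_force: [-1.1, -0.3, -0.2]
opening: 0.335
grasp_force: 59.6
```

```bash
python3 - <<'E'
from h import *
s=r.sense();print(s['eef_pos'],s['tcp_rot'],s['contact_force'],s['wrist_torque'])
tgt(530.1,-31,18.5,11,s)
E
```

```text
[531.64668717 -31.04544552  22.51708155] [ 3.14151518e+00 -2.93545334e-04  1.89530407e-01] [-1.09054819 -0.34736066 -0.16227328] [ 0.02029551  0.04205377 -0.03152421]
shift [-0.0015 -0.0003  0.004 ] turn [ 0.0001 -0.0003 -0.0025]
```

Call:
send_rows(
  targets=[-0.001, 0, 0.0015, 0, 0, 0, -1, -0.001, 0, 0.003, 0, 0, 0, -1, -0.001, 0, 0.0042, 0, 0, 0, -1, -0.001, 0, 0.0042, 0, 0, 0, -1],
)

```text
clock: 8.22
eef_pos: [530.4, -31.2, 18.0]
tcp_rot: [-3.142, 0.0, 0.189]
contact_force: [0.3, -0.4, -0.3]
opening: 0.335
grasp_force: 59.6
```

Call:
send_rows(
  targets=[0, 0, 0.0006, 0, 0, 0, -1, 0, 0, 0.0012, 0, 0, 0, -1, 0, 0, 0.0018, 0, 0, 0, -1, 0, 0, 0.0018, 0, 0, 0, -1],
)

```text
clock: 8.55
eef_pos: [530.5, -31.2, 17.1]
tcp_rot: [3.142, -0.0, 0.189]
contact_force: [-3.3, 0.0, 10.8]
opening: 0.339
grasp_force: 61.2
```

Contact at 10.8 N and the expected height. Opening, then rising.

Call:
send_rows(
  targets=[0, 0, 0.001, 0, 0, 0, 0.2, 0, 0, 0.001, 0, 0, 0, 0.2, 0, 0, 0.001, 0, 0, 0, 0.2, 0, 0, 0.001, 0, 0, 0, 0.2, 0, 0, 0.001, 0, 0, 0, 0.2, 0, 0, -0.01, 0, 0, 0, 0.2, 0, 0, -0.03, 0, 0, 0, 0.2, 0, 0, -0.07, 0, 0, 0, 0.2, 0, 0, -0.11, 0, 0, 0, 0.2, 0, 0, -0.15, 0, 0, 0, 0.5, 0, 0, -0.19, 0, 0, 0, 1, 0, 0, -0.2, 0, 0, 0, 1],
)

```text
clock: 9.55
eef_pos: [533.6, -31.4, 222.8]
tcp_rot: [3.139, -0.009, 0.19]
contact_force: [2.0, 0.6, 0.9]
opening: 0.989
grasp_force: 0.0
```

```bash
python3 - <<'E'
from h import *
s=r.sense();print(s['eef_pos'],s['tcp_rot'])
f=cams.grab_frame('wrist');save(f,'w7');pickle.dump(f,open('w7.pkl','wb'))
for c in blobs(f,(0,0,0),(179,255,95),300,60000): print('dark',np.round(cv2.minAreaRect(c)[0]),rect_on_plane(f,c,62))
f=cams.grab_frame('top')
for c in blobs(f,(0,0,0),(179,255,75),40,600): print('dark',np.round(c.reshape(-1,2).mean(0)),rect_on_plane(f,c,22))
tgt(441,293,300,98,s)
E
```

```text
[533.58423023 -31.36897719 222.7603073 ] [ 3.13934071 -0.00876482  0.18950173]
dark [256. 318.] [341.4 -61.6 690.4 194.6 -79.2]
dark [ 30. 189.] [468.  213.3  66.7  30.9 -81.9]
dark [231. 170.] [524.5  -2.3 157.1 148.1  11. ]
dark [50. 76.] [ 5.877e+02  1.887e+02  6.820e+01  5.700e+00 -5.000e-01]
dark [214. 372.] [-103.6   -0.8  102.5   59.3    0.5]
dark [227. 336.] [  4.5 -65.2 163.7  88.6  -4.2]
dark [298. 250.] [ 310.3 -295.7   66.7   39.6   68.9]
dark [133. 211.] [440.5 292.5 158.9  25.3 -81.7]
dark [210. 201.] [476.7  17.9 100.8  33.8 -70.2]
dark [231. 218.] [414.7 -63.9 196.8  26.7  -6.3]
dark [183. 200.] [487.6 111.7 213.7  21.5  -7.5]
dark [125. 171.] [586.1 326.  101.6  20.4  88.5]
dark [ 14. 202.] [4.699e+02 7.168e+02 2.930e+02 2.290e+01 5.000e-01]
dark [238. 172.] [586.2 -83.8  86.8  21.6   0.8]
dark [ 75. 202.] [474.2 499.7 296.9  18.8   0.9]
dark [105.  60.] [987.7 411.2  84.4  36.2  45.7]
shift [-0.0291 -0.3358 -0.0783] turn [ 0.0085 -0.0053 -1.5209]
```

View pics/w7.png

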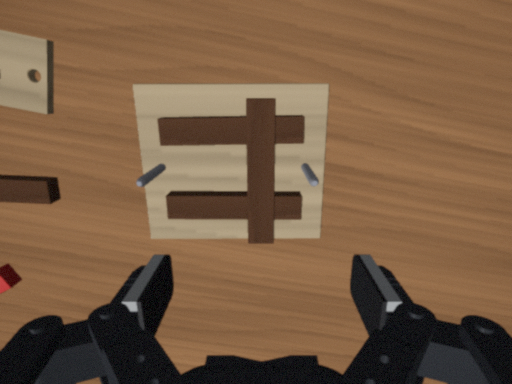

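The first slat lies across the lower pair at about (260,170). The pin tips are at about (139,184) and (316,184). On to the second slat.

Call:
send_rows(
  targets=[-0.029, -0.336, -0.078, 0, 0, -1.52, 1, -0.029, -0.336, -0.078, 0, 0, -1.52, 1, -0.029, -0.336, -0.078, 0, 0, -1.52, 1, -0.029, -0.336, -0.078, 0, 0, -1.52, 1, -0.029, -0.336, -0.078, 0, 0, -1.52, 1, -0.029, -0.336, -0.078, 0, 0, -1.52, 1, -0.029, -0.336, -0.078, 0, 0, -1.52, 1, -0.029, -0.336, -0.078, 0, 0, -1.52, 1, -0.029, -0.336, -0.078, 0, 0, -1.52, 1, -0.029, -0.336, -0.078, 0, 0, -1.52, 1, -0.029, -0.336, -0.078, 0, 0, -1.52, 1, -0.029, -0.336, -0.078, 0, 0, -1.52, 1],
)

```text
clock: 10.65
eef_pos: [437.8, 293.5, 292.0]
tcp_rot: [-3.139, 0.001, 1.697]
contact_force: [-0.3, 0.5, -0.2]
opening: 0.998
grasp_force: 0.0
```

```bash
python3 - <<'E'
from h import *
f=cams.grab_frame('wrist');save(f,'w8');pickle.dump(f,open('w8.pkl','wb'))
s=r.sense();print(s['eef_pos'],s['tcp_rot'])
c,q=dark(f,(441,293));print(q)
tgt(q[0],q[1],150,q[4]+180,s)
f5,f7=[pickle.load(open(n,'rb')) for n in('w5.pkl','w7.pkl')]
A,B=tri(f5,(165,74),f7,(140,183)),tri(f5,(361,72),f7,(316,183))
print('tips',A,B,(A[0]+B[0])/2,np.degrees(np.arctan2(*(A[0]-B[0])[1::-1])))
P=[plane(f7,p,62) for p in((248,98),(275,98),(248,243),(273,243))];print('slat',np.mean(P,0),P)
for st,Q in jig(f7): 
  if st[1]<230: print(st,Q[Q[:,1].argmax()],Q[Q[:,1].argmin()])
E
```

```text
[437.87341718 293.24322581 292.03681867] [-3.13877021e+00  1.42973342e-03  1.70574550e+00]
[439.8 295.8 158.5  28.4 -81.4]
shift [0.0025 0.0027 0.142 ] turn [-0.0028  0.0014 -0.0152]
tips (array([507.37246529,  85.84860578,  90.31168757]), np.float64(1.6767900425017515)) (array([540.82091476, -84.93400509,  93.54843233]), np.float64(0.006582308239531689)) [5.24096690e+02 4.57300345e-01 9.19300599e+01] 101.08133701269699
slat [530.1502821  -32.23030566  62.        ] [array([605.92318429,  -4.55203845,  62.        ]), array([610.99883334, -30.96789088,  62.        ]), array([449.13830184, -32.58234854,  62.        ]), array([454.54080893, -60.81894475,  62.        ])]
[301, 163, 18, 24, 213] [313 186] [305 163]
[136, 164, 29, 23, 242] [140 186] [159 164]
```

Call:
send_rows(
  targets=[0.0025, 0.0025, 0.04, 0, 0, -0.015, 1, 0.0025, 0.0025, 0.08, 0, 0, -0.015, 1, 0.0025, 0.0025, 0.12, 0, 0, -0.015, 1, 0.0025, 0.0025, 0.16, 0, 0, -0.015, 1, 0.0025, 0.0025, 0.2, 0, 0, -0.015, 1, 0.0025, 0.0025, 0.23, 0, 0, -0.015, 1, 0.0025, 0.0025, 0.23, 0, 0, -0.015, 1, 0.0025, 0.0025, 0.23, 0, 0, -0.015, 1],
)

```text
clock: 11.37
eef_pos: [439.2, 294.9, 62.4]
tcp_rot: [-3.137, 0.002, 1.702]
contact_force: [0.3, 0.4, 0.7]
opening: 0.996
grasp_force: 0.0
```

```bash
python3 - <<'E'
from h import *
f=cams.grab_frame('wrist');save(f,'w9')
s=r.sense();print(s['eef_pos'],s['tcp_rot'])
c,q=dark(f,(440,296));print(q)
f8=pickle.load(open('w8.pkl','rb'));c8,q8=dark(f8,(440,296))
def end(c):
    b=cv2.boxPoints(cv2.minAreaRect(c)); b=b[np.argsort(b[:,1])]; return b[:2].mean(0)
print(tri(f,end(c),f8,end(c8)))
tgt(439.8,295.8,-22.5,98.6,s)
E
```

```text
[440.72437511 295.91892666  64.27217041] [-3.14030393e+00  6.01067274e-04  1.70273953e+00]
[439.8 295.9 158.9  29.  -81.8]
(array([428.32272264, 374.47306556, -53.70025668]), np.float64(0.37865515515035386))
shift [ 0.0001 -0.0008  0.0868] turn [-0.0013  0.0006 -0.0182]
```

The far end lies along the baseline, so its triangulation is degenerate. But the slat measures 159 × 29 mm on the 22 mm plane from both heights, which confirms its top. Grasping.

Call:
send_rows(
  targets=[0, -0.0008, 0.03, 0, 0, -0.014, 1, 0, -0.0008, 0.055, 0, 0, -0.014, 1, 0, -0.0008, 0.07, 0, 0, -0.014, 1, 0, -0.0008, 0.08, 0, 0, -0.014, 1, 0, -0.0008, 0.086, 0, 0, -0.014, 1, 0, -0.0008, 0.086, 0, 0, -0.014, -1, 0, -0.0008, 0.086, 0, 0, -0.014, -1, 0, -0.0008, 0.086, 0, 0, -0.014, -1, 0, -0.0008, 0.086, 0, 0, -0.014, -1, 0, -0.0008, 0.086, 0, 0, -0.014, -1, 0, -0.0008, 0.086, 0, 0, -0.014, -1, 0, -0.0008, 0.086, 0, 0, -0.014, -1],
)

```text
clock: 12.42
eef_pos: [440.8, 296.4, -20.6]
tcp_rot: [3.14, -0.001, 1.718]
contact_force: [-0.6, -0.8, 7.7]
opening: 0.338
grasp_force: 59.9
```

```bash
python3 - <<'E'
from h import *
s=r.sense();print(s['eef_pos'],s['tcp_rot'],s['opening'],s['grasp_force'],s['contact_force'])
tgt(517.9,31.9,160,11.05,s)
E
```

```text
[440.75251767 296.44897244 -20.61594807] [ 3.14016590e+00 -6.75477986e-04  1.71836562e+00] 0.3383848415561548 59.9265056848526 [-0.57679989 -0.75854082  7.67237451]
shift [-0.2729  0.0377 -0.1807] turn [ 6.0000e-04 -1.6000e-03  1.5255e+00]
```

Call:
send_rows(
  targets=[0, 0, -0.04, 0, 0, 0, -1, 0, 0, -0.08, 0, 0, 0.12, -1, -0.273, 0.038, -0.18, 0, 0, 1.525, -1, -0.273, 0.038, -0.18, 0, 0, 1.525, -1, -0.273, 0.038, -0.18, 0, 0, 1.525, -1, -0.273, 0.038, -0.18, 0, 0, 1.525, -1, -0.273, 0.038, -0.18, 0, 0, 1.525, -1, -0.273, 0.038, -0.18, 0, 0, 1.525, -1, -0.273, 0.038, -0.18, 0, 0, 1.525, -1, -0.273, 0.038, -0.18, 0, 0, 1.525, -1, -0.273, 0.038, -0.18, 0, 0, 1.525, -1, -0.273, 0.038, -0.18, 0, 0, 1.525, -1],
)

```text
clock: 13.42
eef_pos: [518.1, 30.4, 159.0]
tcp_rot: [3.141, -0.001, 0.34]
contact_force: [-0.3, 0.1, -1.7]
opening: 0.337
grasp_force: 59.7
```

```bash
python3 - <<'E'
from h import *
s=r.sense();print(s['eef_pos'],s['tcp_rot'],s['opening'],s['grasp_force'],s['contact_force'])
tgt(517.9,31.9,78,11.05,s)
E
```

```text
[518.11959958  30.4376185  159.02690558] [ 3.14135395e+00 -1.06440076e-03  3.39982874e-01] 0.33740664274558235 59.74747717380524 [-0.25126089  0.14285947 -1.67843333]
shift [ 0.0002 -0.0015  0.081 ] turn [ 0.0002 -0.0011  0.1471]
```

Call:
send_rows(
  targets=[0, -0.001, 0, 0, 0, 0.147, -1, 0, -0.001, 0.02, 0, 0, 0.147, -1, 0, -0.001, 0.05, 0, 0, 0.147, -1, 0, -0.001, 0.08, 0, 0, 0.147, -1, 0, -0.001, 0.1, 0, 0, 0.147, -1, 0, -0.001, 0.115, 0, 0, 0.147, -1, 0, -0.001, 0.125, 0, 0, 0.147, -1, 0, -0.001, 0.132, 0, 0, 0.147, -1, 0, -0.001, 0.134, 0, 0, 0.147, -1, 0, -0.001, 0.134, 0, 0, 0.147, -1],
)

```text
clock: 14.25
eef_pos: [517.7, 32.5, 24.4]
tcp_rot: [3.142, -0.0, 0.201]
contact_force: [-0.3, 0.1, -0.5]
opening: 0.341
grasp_force: 59.7
```

```bash
python3 - <<'E'
from h import *
s=r.sense();print(s['eef_pos'],s['tcp_rot'],s['opening'],s['grasp_force'],s['contact_force'])
tgt(517.9,31.9,19.4,11.05,s)
E
```

```text
[517.65220298  32.50825091  24.43275838] [ 3.14157731e+00 -8.56674505e-05  2.01455628e-01] 0.34092011027917907 59.74753975868225 [-0.34249218  0.13813286 -0.5104704 ]
shift [0.0001 0.0006 0.005 ] turn [ 0.     -0.0001  0.0086]
```

Call:
send_rows(
  targets=[0, 0.0005, 0.002, 0, 0, 0.006, -1, 0, 0.0005, 0.0035, 0, 0, 0.006, -1, 0, 0.0005, 0.0045, 0, 0, 0.006, -1, 0, 0.0005, 0.0052, 0, 0, 0.006, -1, 0, 0.0005, 0.0052, 0, 0, 0.006, -1],
)

```text
clock: 14.67
eef_pos: [517.9, 32.0, 19.4]
tcp_rot: [3.141, -0.001, 0.195]
contact_force: [-0.2, -0.2, 0.9]
opening: 0.336
grasp_force: 59.9
```

Call:
send_rows(
  targets=[0, 0, 0.0006, 0, 0, 0, -1, 0, 0, 0.0012, 0, 0, 0, -1, 0, 0, 0.0012, 0, 0, 0, -1],
)

```text
clock: 14.92
eef_pos: [517.9, 32.0, 19.3]
tcp_rot: [3.141, -0.001, 0.195]
contact_force: [-6.1, -0.8, 19.9]
opening: 0.338
grasp_force: 62.4
```

Call:
send_rows(
  targets=[0, 0, 0, 0, 0, 0, 0.2, 0, 0, 0, 0, 0, 0, 0.2, 0, 0, 0, 0, 0, 0, 0.2, 0, 0, 0, 0, 0, 0, 0.2, 0, 0, 0, 0, 0, 0, 0.2, 0, 0, -0.01, 0, 0, 0, 0.2, 0, 0, -0.03, 0, 0, 0, 0.2, 0, 0, -0.07, 0, 0, 0, 0.2, 0, 0, -0.11, 0, 0, 0, 0.2, 0, 0, -0.15, 0, 0, 0, 0.5, 0, 0, -0.19, 0, 0, 0, 1, 0, 0, -0.23, 0, 0, 0, 1],
)

```text
clock: 15.92
eef_pos: [517.1, 32.0, 250.1]
tcp_rot: [-3.142, -0.0, 0.196]
contact_force: [0.8, 0.6, 0.1]
opening: 0.986
grasp_force: 0.0
```

```bash
python3 - <<'E'
from h import *
f=cams.grab_frame('wrist');save(f,'w10');pickle.dump(f,open('w10.pkl','wb'))
s=r.sense();print(s['eef_pos'],s['tcp_rot'])
for c in blobs(f,(0,0,0),(179,255,95),300,60000): print('dark',np.round(cv2.minAreaRect(c)[0]),rect_on_plane(f,c,62))
tgt(586,326,300,90,s)
E
```

```text
[521.18425333  32.32877537 258.08909988] [ 3.14022475 -0.01096267  0.19552106]
dark [256. 318.] [298.9  -2.2 753.9 213.3 -78.7]
dark [290. 160.] [523.7   1.6 157.8 148.4  11.3]
dark [35. 56.] [585.1 284.1  72.5  21.6  89.8]
shift [ 0.1211 -0.2754 -0.041 ] turn [ 0.0087 -0.0082 -1.3753]
```

View pics/w10.png

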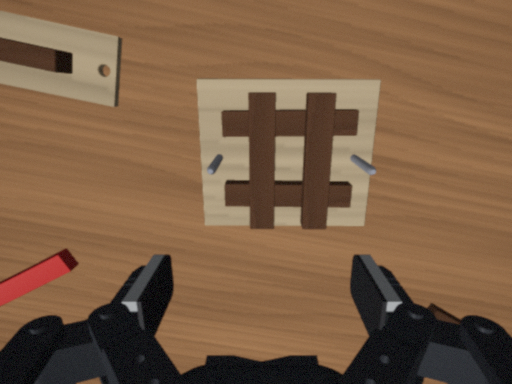

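Both slats are across the pair, at (262,160) and (318,160), parallel and evenly spaced. Now the cap.

Call:
send_rows(
  targets=[0.121, -0.275, -0.041, 0, 0, -1.375, 0.4, 0.121, -0.275, -0.041, 0, 0, -1.375, 0.4, 0.121, -0.275, -0.041, 0, 0, -1.375, 0.4, 0.121, -0.275, -0.041, 0, 0, -1.375, 0.4, 0.121, -0.275, -0.041, 0, 0, -1.375, 0.4, 0.121, -0.275, -0.041, 0, 0, -1.375, 0.4, 0.121, -0.275, -0.041, 0, 0, -1.375, 0.4, 0.121, -0.275, -0.041, 0, 0, -1.375, 0.4, 0.121, -0.275, -0.041, 0, 0, -1.375, 0.4, 0.121, -0.275, -0.041, 0, 0, -1.375, 0.4, 0.121, -0.275, -0.041, 0, 0, -1.375, 0.4, 0.121, -0.275, -0.041, 0, 0, -1.375, 0.4],
)

```text
clock: 16.97
eef_pos: [582.7, 325.6, 288.3]
tcp_rot: [-3.141, 0.0, 1.577]
contact_force: [0.2, -0.1, 0.1]
opening: 0.701
grasp_force: 0.0
```

```bash
python3 - <<'E'
from h import *
f=cams.grab_frame('wrist');save(f,'w11');pickle.dump(f,open('w11.pkl','wb'))
s=r.sense();print(s['eef_pos'],s['tcp_rot'])
c,q=dark(f,(586,326),z=46);print('batten',q,rect_on_plane(f,c,12))
for h in(95,105,115):
  for c in blobs(f,(15,20,110),(32,h,255),1500,90000): print(h,'ply',np.round(cv2.minAreaRect(c)[0]),rect_on_plane(f,c,12))
ft=cams.grab_frame('top'); print('glue base/top',plane(ft,(150,133),5),plane(ft,(140,121),150))
E
```

```text
[582.70797395 325.39032415 288.44406461] [-3.14111734e+00  1.34943816e-04  1.56853468e+00]
batten [585.1 324.5  99.7  21.6  90. ] [585.3 317.8 108.   23.4  90. ]
95 ply [239. 320.] [548.1  33.4 176.3 131.3 -79. ]
95 ply [495. 289.] [971.2  80.7 310.3  54.1 -75.7]
95 ply [264. 148.] [584.7 322.8 201.2  80.9  89.6]
105 ply [239. 320.] [548.4  33.5 176.9 131.7 -78.8]
105 ply [434. 270.] [ 8.693e+02  1.227e+02  1.373e+02  1.211e+02 -8.000e-01]
105 ply [495. 289.] [971.2  80.7 310.3  54.1 -75.7]
105 ply [264. 148.] [584.5 322.8 201.5  82.   89.8]
115 ply [239. 319.] [548.3  34.5 178.  132.4 -79.3]
115 ply [434. 270.] [869.  122.8 139.3 122.1  -1.4]
115 ply [495. 289.] [971.2  80.7 310.3  54.1 -75.7]
115 ply [264. 148.] [584.7 322.8 203.4  83.   89.7]
glue base/top [727.1571118  243.97670533   5.        ] [739.67322201 243.27722334 150.        ]
```

View pics/w11.png

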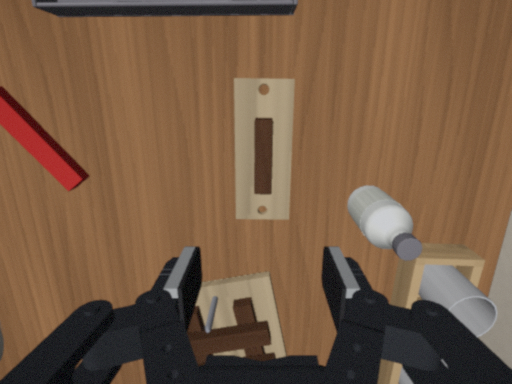

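The cap lies at (264,148), with holes at about (264,89) and (262,210); the glue is well clear. I'll go lower and refine from the holes.

Call:
send_rows(
  targets=[-0.002, 0.0025, 0.04, 0, 0, 0, 0.4, -0.002, 0.0025, 0.08, 0, 0, 0, 0.4, -0.002, 0.0025, 0.12, 0, 0, 0, 0.4, -0.002, 0.0025, 0.16, 0, 0, 0, 0.4, -0.002, 0.0025, 0.19, 0, 0, 0, 0.4, -0.002, 0.0025, 0.19, 0, 0, 0, 0.4, -0.002, 0.0025, 0.19, 0, 0, 0, 0.4],
)

```text
clock: 17.65
eef_pos: [584.5, 322.7, 97.8]
tcp_rot: [-3.139, 0.002, 1.568]
contact_force: [0.8, -0.1, 1.0]
opening: 0.699
grasp_force: 0.0
```

```bash
cat >> h.py <<'E'
def hole(f,X,rad=25):
    """centroid of the brown (saturated) hole inside plywood near the expected world point X"""
    p=proj(f,X); hs=cv2.cvtColor(f['color'],cv2.COLOR_BGR2HSV)
    m=cv2.inRange(hs,np.array((0,100,0)),np.array((179,255,255)))
    n,l,st,ce=cv2.connectedComponentsWithStats(m)
    i=[i for i in range(1,n) if 30<st[i][4]<900 and np.linalg.norm(ce[i]-p)<rad]
    return [(ce[k],st[k].tolist()) for k in i],p
E
python3 - <<'E'
from h import *
f=cams.grab_frame('wrist');save(f,'w12');pickle.dump(f,open('w12.pkl','wb'))
s=r.sense();print(s['eef_pos'],s['tcp_rot'],s['opening'])
for g in(pickle.load(open('w11.pkl','rb')),f):
    for X in((585,323+86,12),(585,323-86,12)):
        h,p=hole(g,X)
        for ce,st in h: print(ce,st,p,plane(g,ce,12))
    c,q=dark(g,(585,323.5),z=46);print('batten',q)
    for c in blobs(g,(15,20,110),(32,105,255),1500,90000):
        q=rect_on_plane(g,c,12)
        if abs(q[0]-585)<20: print('ply',q)
E
```

```text
[586.02657293 323.50890143  99.99644493] [ 3.14099702e+00 -3.73753510e-04  1.56817183e+00] 0.7027468045095387
[263.55555556  89.14814815] [259, 84, 10, 11, 81] [263.52973654  89.37598323] [585.03202258 409.28822818  12.        ]
[261.83333333 208.75      ] [259, 206, 7, 6, 36] [262.56810586 209.98890089] [583.88080656 238.98275798  12.        ]
batten [585.1 324.5  99.7  21.6  90. ]
ply [584.5 322.8 201.5  82.   89.8]
[261.93869732  82.74712644] [254, 74, 17, 19, 261] [261.8730455   82.90234989] [585.04985712 409.1102624   12.        ]
[261.07272727 276.74545455] [256, 274, 12, 6, 55] [262.32971074 279.99919241] [583.84655023 240.47156742  12.        ]
batten [584.7 324.8 102.   23.   89.6]
ply [584.6 322.6 201.9  81.4  89.7]
```

Call:
send_rows(
  targets=[0, -0.001, 0.035, 0, 0, 0, 0.4, 0, -0.001, 0.065, 0, 0, 0, 0.4, 0, -0.001, 0.085, 0, 0, 0, 0.4, 0, -0.001, 0.098, 0, 0, 0, 0.4, 0, -0.001, 0.105, 0, 0, 0, 0.4, 0, -0.001, 0.105, 0, 0, 0, 0.4, 0, -0.001, 0.105, 0, 0, 0, -1, 0, -0.001, 0.105, 0, 0, 0, -1, 0, -0.001, 0.105, 0, 0, 0, -1, 0, -0.001, 0.105, 0, 0, 0, -1, 0, -0.001, 0.105, 0, 0, 0, -1, 0, -0.001, 0.105, 0, 0, 0, -1],
  grip_force=80,
)

```text
clock: 18.7
eef_pos: [585.6, 323.9, -4.2]
tcp_rot: [3.139, -0.001, 1.57]
contact_force: [0.0, -1.1, 7.4]
opening: 0.268
grasp_force: 79.6
```

```bash
python3 - <<'E'
from h import *
f=cams.grab_frame('wrist');save(f,'w13');pickle.dump(f,open('w13.pkl','wb'))
s=r.sense();print(s['eef_pos'],s['tcp_rot'],s['opening'],s['grasp_force'],s['contact_force'])
h,p=hole(f,(585,409.2,12),40);print([(ce,st,plane(f,ce,12)) for ce,st in h],p)
tgt(524.1,0.5,200,101.05,s)
E
```

```text
[585.63929846 323.94566981  -4.21163071] [ 3.13907988e+00 -1.38232800e-03  1.57029213e+00] 0.2658549174959023 79.55489158630371 [-0.20094184 -0.88430544  7.14254997]
[(array([261.29532967,  79.81181319]), [247, 65, 30, 31, 728], array([585.63982382, 408.9456918 ,  12.        ]))] [259.87003315  79.20869553]
shift [-0.3232 -0.0609 -0.2048] turn [ 0.0026 -0.0011 -0.1934]
```

Cap gripped. The front hole sits at tool x +85.0 mm, so the cap centre is at −1.0 mm along tool x. Carrying it over the pins.

Call:
send_rows(
  targets=[0, 0, -0.03, 0, 0, 0, -1, 0, 0, -0.07, 0, 0, 0, -1, 0, 0, -0.11, 0, 0, 0, -1, -0.322, -0.061, -0.16, 0, 0, -0.193, -1, -0.322, -0.061, -0.16, 0, 0, -0.193, -1, -0.322, -0.061, -0.16, 0, 0, -0.193, -1, -0.322, -0.061, -0.16, 0, 0, -0.193, -1, -0.322, -0.061, -0.16, 0, 0, -0.193, -1, -0.322, -0.061, -0.16, 0, 0, -0.193, -1, -0.322, -0.061, -0.16, 0, 0, -0.193, -1, -0.322, -0.061, -0.16, 0, 0, -0.193, -1, -0.322, -0.061, -0.16, 0, 0, -0.193, -1],
)

```text
clock: 19.75
eef_pos: [522.1, -4.4, 155.4]
tcp_rot: [3.141, 0.002, 1.76]
contact_force: [0.3, 0.9, -2.5]
opening: 0.264
grasp_force: 79.3
```

Call:
send_rows(
  targets=[0, 0, 0, 0, 0, 0, -1, 0, 0, 0, 0, 0, 0, -1, 0, 0, 0, 0, 0, 0, -1],
)

```text
clock: 20.0
eef_pos: [523.4, 2.1, 153.9]
tcp_rot: [3.141, -0.0, 1.764]
contact_force: [-0.2, -0.2, -2.7]
opening: 0.265
grasp_force: 79.3
```

```bash
cat >> h.py <<'E'
def inhand(f,s):
    """front hole of the held cap in the tool frame (cap top 16.2 above TCP)"""
    R=rot(s['tcp_rot']); X=s['eef_pos']+R@np.array([85,0,-16.2]); h,p=hole(f,X,40)
    return [(ce.round(1),st,(R.T@(plane(f,ce,X[2])-s['eef_pos'])).round(2)) for ce,st in h],p
E
python3 - <<'E'
from h import *
f=cams.grab_frame('wrist');save(f,'w14');pickle.dump(f,open('w14.pkl','wb'))
s=r.sense();print(s['eef_pos'],s['tcp_rot'],s['opening'],s['grasp_force'],s['contact_force'])
print(inhand(f,s))
tgt(523.9,1.5,95,101.08,s)
E
```

```text
[523.37667252   2.33170876 153.80403003] [-3.14155135e+00 -2.61482246e-04  1.76465927e+00] 0.2678767628247988 79.29318308830261 [ 0.11267471 -0.49209289 -2.62507707]
([], array([261.36698591,  79.38987721]))
shift [-0.0009  0.0004  0.0588] turn [-0.     -0.0003  0.0005]
```

View pics/w14.png

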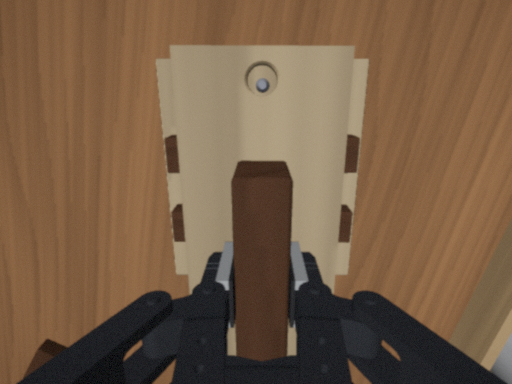

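The pin at (262,85) is visible through the front hole at (262,79), so I can measure the alignment directly.

```bash
python3 - <<'E'
from h import *
f=pickle.load(open('w14.pkl','rb')); s=r.sense()
R=rot(s['tcp_rot']);T=lambda X:(R.T@(X-s['eef_pos'])).round(2)
zt=s['eef_pos'][2]+16.2
g=cv2.cvtColor(f['color'],cv2.COLOR_BGR2HSV)[60:100,242:284]
m=cv2.inRange(g,np.array((90,15,40)),np.array((140,255,255)));P=np.argwhere(m)[:,::-1]+(242,60)
print('pin px',P.mean(0),P.min(0),P.max(0),len(P))
c=cv2.HoughCircles(cv2.cvtColor(f['color'],cv2.COLOR_BGR2GRAY)[40:120,220:304],cv2.HOUGH_GRADIENT,1,30,param1=80,param2=12,minRadius=11,maxRadius=20)
print(c)
if c is not None:
    h=c[0,0,:2]+(220,40); print('hole tool',T(plane(f,h,zt)))
print('pin tip tool',T(plane(f,P.mean(0),92)),plane(f,P.mean(0),92))
E
```

```text
pin px [262.11494253  85.        ] [258  80] [267  90] 87
[[[41.5 38.5 13.4]]]
hole tool [ 8.538e+01  6.000e-02 -1.618e+01]
pin tip tool [84.26  0.56 61.83] [507.68917847  85.14047819  92.        ]
```

Call:
send_rows(
  targets=[-0.001, 0.0005, 0.02, 0, 0, 0, -1, -0.001, 0.0005, 0.04, 0, 0, 0, -1, -0.001, 0.0005, 0.052, 0, 0, 0, -1, -0.001, 0.0005, 0.058, 0, 0, 0, -1, -0.001, 0.0005, 0.058, 0, 0, 0, -1, -0.001, 0.0005, 0.058, 0, 0, 0, -1],
)

```text
clock: 20.55
eef_pos: [524.1, 1.1, 95.9]
tcp_rot: [-3.141, -0.0, 1.765]
contact_force: [0.3, -0.2, -2.4]
opening: 0.268
grasp_force: 79.3
```

```bash
python3 - <<'E'
from h import *
f=cams.grab_frame('wrist');save(f,'w15'); s=r.sense();print(s['eef_pos'],s['tcp_rot'],s['contact_force'])
R=rot(s['tcp_rot']);T=lambda X:(R.T@(X-s['eef_pos'])).round(2)
zt=s['eef_pos'][2]+16.2
g=cv2.cvtColor(f['color'],cv2.COLOR_BGR2HSV)[60:100,242:284]
m=cv2.inRange(g,np.array((90,15,40)),np.array((140,255,255)));P=np.argwhere(m)[:,::-1]+(242,60)
print('pin px',P.mean(0),P.min(0),P.max(0),len(P),'pin tip tool',T(plane(f,P.mean(0),92)))
c=cv2.HoughCircles(cv2.cvtColor(f['color'],cv2.COLOR_BGR2GRAY)[40:120,220:304],cv2.HOUGH_GRADIENT,1,30,param1=80,param2=12,minRadius=11,maxRadius=20)
if c is not None:print('hole tool',c[0,0],T(plane(f,c[0,0,:2]+(220,40),zt)))
tgt(523.9,1.5,58,101.08,s)
cv2.imwrite('pics/c15.png',cv2.resize(f['color'][30:180,160:360],None,fx=3,fy=3))
E
```

```text
[524.4956129    0.89394625  96.40403734] [3.14098734e+00 1.12522933e-04 1.76425171e+00] [ 0.06778333  0.10769783 -2.48157163]
pin px [261.34131737  80.09580838] [254  73] [268  88] 167 pin tip tool [85.88 -0.4   4.39]
hole tool [42.5 38.5 18.2] [ 85.83   0.14 -16.21]
shift [ 0.0007 -0.0005  0.0384] turn [0.0006 0.0001 0.0001]
```

View pics/c15.png

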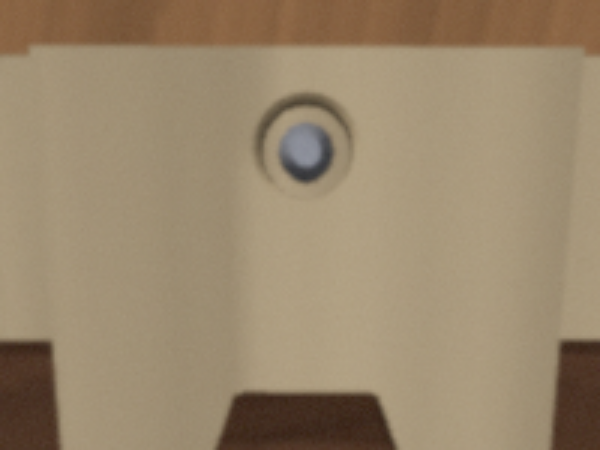

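The pin tip is centred in the hole. Lowering gently while watching the force.

Call:
send_rows(
  targets=[0.0002, -0.0003, 0.004, 0, 0, 0, -1, 0.0002, -0.0003, 0.008, 0, 0, 0, -1, 0.0002, -0.0003, 0.012, 0, 0, 0, -1, 0.0002, -0.0003, 0.016, 0, 0, 0, -1, 0.0002, -0.0003, 0.016, 0, 0, 0, -1],
)

```text
clock: 21.02
eef_pos: [523.1, 0.5, 79.1]
tcp_rot: [-3.14, -0.0, 1.763]
contact_force: [-0.5, -0.6, -3.2]
opening: 0.27
grasp_force: 79.3
```

Call:
send_rows(
  targets=[0, 0, 0.004, 0, 0, 0, -1, 0, 0, 0.008, 0, 0, 0, -1, 0, 0, 0.012, 0, 0, 0, -1, 0, 0, 0.016, 0, 0, 0, -1, 0, 0, 0.018, 0, 0, 0, -1, 0, 0, 0.018, 0, 0, 0, -1],
)

```text
clock: 21.52
eef_pos: [523.2, 0.5, 61.3]
tcp_rot: [-3.141, -0.0, 1.763]
contact_force: [0.2, -0.1, -1.2]
opening: 0.269
grasp_force: 79.3
```

Call:
send_rows(
  targets=[0, 0, 0.001, 0, 0, 0, -1, 0, 0, 0.002, 0, 0, 0, -1, 0, 0, 0.003, 0, 0, 0, -1, 0, 0, 0.0037, 0, 0, 0, -1, 0, 0, 0.0037, 0, 0, 0, -1],
)

```text
clock: 21.93
eef_pos: [523.6, 0.6, 58.1]
tcp_rot: [-3.142, -0.0, 1.763]
contact_force: [0.1, 0.5, -1.4]
opening: 0.267
grasp_force: 79.2
```

Call:
send_rows(
  targets=[0, 0, 0.0006, 0, 0, 0, -1, 0, 0, 0.0012, 0, 0, 0, -1, 0, 0, 0.0012, 0, 0, 0, -1],
)

```text
clock: 22.18
eef_pos: [523.7, 0.5, 57.7]
tcp_rot: [3.142, 0.0, 1.763]
contact_force: [-3.7, -0.0, 7.3]
opening: 0.262
grasp_force: 80.5
```

Seated on the slats. Releasing and rising.

Call:
send_rows(
  targets=[0, 0, 0, 0, 0, 0, 0.2, 0, 0, 0, 0, 0, 0, 0.2, 0, 0, 0, 0, 0, 0, 0.2, 0, 0, 0, 0, 0, 0, 0.2, 0, 0, 0, 0, 0, 0, 0.2, 0, 0, 0, 0, 0, 0, 0.2, 0, 0, -0.01, 0, 0, 0, 0.2, 0, 0, -0.03, 0, 0, 0, 0.2, 0, 0, -0.06, 0, 0, 0, 0.2, 0, 0, -0.1, 0, 0, 0, 0.2, 0, 0, -0.14, 0, 0, 0, 0.2, -0.04, 0, -0.18, 0, 0, 0, 0.2],
)

```text
clock: 23.18
eef_pos: [529.3, -25.7, 230.5]
tcp_rot: [3.139, -0.001, 1.766]
contact_force: [2.4, 0.4, 0.7]
opening: 0.599
grasp_force: 0.0
```

Call:
send_rows(
  targets=[-0.08, 0, -0.04, 0, 0, 0, 0.2, -0.08, 0, -0.04, 0, 0, 0, 0.2, -0.08, 0, -0.04, 0, 0, 0, 0.2, -0.08, 0, -0.04, 0, 0, 0, 0.2, -0.08, 0, -0.04, 0, 0, 0, 0.2],
)

```text
clock: 23.6
eef_pos: [544.1, -106.7, 266.4]
tcp_rot: [-3.141, -0.001, 1.762]
contact_force: [-0.7, 0.5, 0.2]
opening: 0.595
grasp_force: 0.0
```

```bash
python3 - <<'E'
from h import *
f=cams.grab_frame('wrist');save(f,'w16'); s=r.sense();print(s['eef_pos'],s['tcp_rot'],s['contact_force'],s['clock'])
c,q=dark(f,(524,.5),z=108);print('batten',q)
for c in blobs(f,(15,20,110),(32,105,255),1500,90000):print('ply',cv2.minAreaRect(c)[0],rect_on_plane(f,c,74))
fs=cams.grab_frame('scene');p=proj(fs,(524,0,60)).astype(int)
a=cv2.resize(fs['color'][p[1]-60:p[1]+60,p[0]-80:p[0]+80],(400,300))
cv2.imwrite('pics/m16.png',np.hstack([a,cv2.resize(f['color'],(400,300))]))
E
```

```text
[ 543.71869082 -106.07651668  265.84799345] [-3.14036623e+00 -1.03894861e-03  1.76314986e+00] [ 0.56939861  0.36972484 -0.1363076 ] 23.65
batten [ 5.239e+02 -3.000e-01  9.830e+01  2.240e+01 -7.920e+01]
ply (492.0917053222656, 168.0798797607422) [815.4 -85.  363.3 123.8  88.2]
ply (262.0, 79.0) [528.2 -20.7 165.2 159.7  11. ]
```

View pics/m16.png

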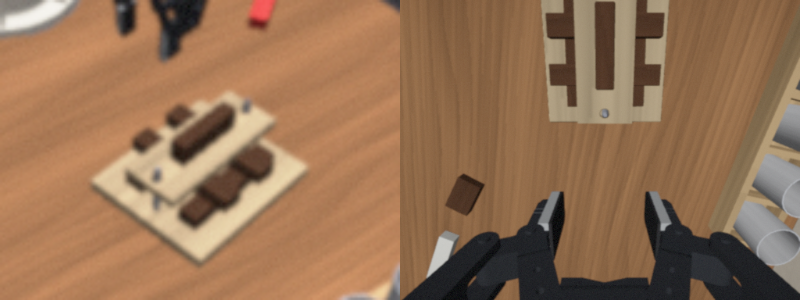

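The cap is on both pins and flat on the slats, with its batten centred at (523.9, −0.3) on the 108 mm plane. The stack is square and the arm is clear, so I'm handing in.

```bash
python3 -c "
from rig import r
print(r.sign_off())"
```

```text
the job is handed in; nothing more can be done
None
```

Job handed in, verdict not reported: my last camera check showed both slats across the lower pair and the cap seated on both pins, finished at about 24 s of the 70 s limit with the arm clear.

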